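# Take the cheese trier out of its case

## Task

The cheese trier is lying snugly in its instrument case. Press its blade tip down into the finger well so that the wooden handle tips up out of the cutout, ease the trier out by that handle without lifting the case off the bench or dragging it along, and set it down (do not drop it) lying flat inside the steel tray. Leave the other things on the bench where they are.

Things in the scene. Friction and masses are not known exactly. Their poses are not given: they have to be found in the camera images.
- trier: Cheese trier: straight tool 200 mm long, about 90 g. Origin on its axis mid-ferrule (near centre of mass), 100 mm from each end; x from handle to blade, z up as cased. Handle (x -100 to -20): pale wood, 16 mm wide (y), 18 high. Ferrule (-20 to 20): steel, 16 x 16. Blade (20 to 100): steel gouge 12 wide, 8 high. Starts level along the case's x, origin over the case's centre, 49 mm above its underside.
- handle_end (a point): Middle of the trier's wooden end face (trier x -100 mm, on the axis). Starts 49 mm above the case's underside, in the groove; rises some 33 mm when the blade is pressed fully down.
- handle_grip (a point): Point on the trier's axis 15 mm from the handle's end, where the raised handle can be gripped across its 16 mm width (before that the groove leaves no room for fingers). Pulled up here it comes out at some 4 to 8 N, less with small wiggles to and fro of a few degrees; a steady pull over about 8 N here would lift that end of the case.
- blade_tip (a point): Tip of the trier's blade (trier x +100 mm, on the axis). Pressed by a few N until it meets the well's floor it goes down 33 mm: the trier pivots at the ferrule, tilts about 19 degrees and stays tilted.
- case: Instrument case, open, grey shell, black insert, 280 (x) x 100 (y) x 60 mm high, 1.4 kg, loose on the bench. Origin: centre of underside; x from handle end to blade end, z up. Cutout on its centre line: at -x a groove 24 mm wide, 20 deep for the handle (top 2 mm below the case's top); at x 0 two sprung rubber pads pinch the ferrule, about 8 N each, so that it stays at any tilt.
- well (a point): Point in the mouth of the finger well, level with the case's top, 15 mm inward of the blade's tip (case x +85, z 60 mm). Press the blade straight down here; its upper face starts 7 mm below this point. The well is a pocket 38 mm wide (y), case x +24 to +120 mm, floor 12 mm above the case's underside, open below the blade.
- tray: Shallow open steel tray, fixed to the bench, 300 mm (x) by 170 mm (y) by 20 mm high, walls and floor 4 mm thick. Origin at the centre of its underside, x along its length.
- jar: Bystander: small closed jar, 36 mm across, 50 mm high, standing between case and tray; origin at the centre of its underside.
- brush: Bystander: brush lying at the left of the bench; origin at its underside.
- spatula: Bystander: spatula lying at the right of the bench; origin at its underside.
- bottle: Bystander: bottle, 64 mm across, 130 mm high, at the right of the bench; origin at the centre of its underside.
- bowl: Bystander: white bowl, 100 mm across, 40 mm high, at the left of the bench; origin at the centre of its underside.
There are look-alikes about, which are no part of the job. There is more than one size of the trier; the one meant has the size given above.

How it is judged:
On the way, in this order (a step that is already met when the one before it is completed fails the run):
1. the blade is pressed down and the handle's end has tipped up at least 16 mm out of its groove (z of handle_end in the frame of case above 0.065 m and z of blade_tip in the frame of case below 0.037 m), for 0.2 s.
2. the trier is drawn clear of the case by its handle (z of each of handle_end, blade_tip in the frame of case above 0.066 m and distance between the grasp point and handle_grip below 0.075 m), for 0.1 s.
At the end, for the whole second after the job is handed in: The whole trier lies flat (within 7 degrees of level) on the floor of the tray, both ends inside its walls, released and at rest; the case stands flat on the bench within 50 mm of where it was; the bystanders are within 40 mm of where they were (x of handle_end in the frame of tray between -0.152 and 0.152 m and y of handle_end in the frame of tray between -0.085 and 0.085 m and z of each of handle_end, blade_tip in the frame of tray below 0.022 m and x of blade_tip in the frame of tray between -0.152 and 0.152 m and y of blade_tip in the frame of tray between -0.085 and 0.085 m and angle between trier's own x axis and vertical between 1.45 and 1.69 rad and linear speed of trier below 0.02 m/s and contact force between the fingers and trier below 0.1 N and height (world z) of case below 0.006 m and angle between case's own z axis and vertical below 0.05 rad and distance of case from where it was at the start of the episode below 0.05 m); the robot touches nothing.
It fails at once if the case is lifted off the bench by more than 12 mm, tilted by more than 7 degrees or dragged more than 50 mm (height (world z) of case above 0.012 m or angle between case's own z axis and vertical above 0.12 rad or distance of case from where it was at the start of the episode above 0.05 m).
It fails at once if the trier is dropped: it falls free at more than 0.8 m/s (a fall of over 30 mm) (linear speed of trier above 0.8 m/s and contact force between the fingers and trier below 0.05 N).
It fails at once if a bystander is moved more than 40 mm (distance of any of jar, brush, spatula, bottle, bowl from where it was at the start of the episode above 0.04 m).
It also fails if it takes over 59 s, if anything falls off the work surface, if the arm or the gripper's body presses on something with over 40 N, if the wrist force passes 120 N, or if a joint passes its speed limit or range.

## Robot

A 7-joint arm with a two-finger parallel gripper is mounted at the origin on the work surface. World frame = base frame: x ahead of the robot, y to its left, z up, the work surface at z = 0. Lengths are in m, angles in rad, forces in N, time in s.
With the tool pointing down it reaches from about 0.425 to 0.925 m from the base axis. Payload 6.8 kg.
Tool frame: the origin (TCP) lies midway between the tips of the shut fingers; the grasp point (between the pads) lies r.grip_point_offset behind it (r.grip_point_offset is the distance from the TCP to the grasp point, in m); z points along the fingers, y is the direction in which the jaws open and shut (so a half turn about z gives the same grasp; the last joint's range is limited). The gripper opens to 85 mm and grips with 20 to 120 N. Pads are 22 mm wide; open, the fingers measure 114 mm over their backs; the gripper's body (76 mm by 85 mm) begins 54 mm behind the grasp point. The pads swing forward as they close: fully open they stand 13 mm farther back than shut.
Start: joints at [-1.322, 0.477, 0.022, 1.555, -0.011, 1.109, -0.083], TCP at [0.236, 0.633, 0.231] pointing down, gripper open.
Joint ranges: [-2.96, 2.96], [-0.34, 2.1], [-1.41, 1.46], [0.24, 2.44], [-1.37, 4.51], [0.17, 1.92], [-2.96, 2.96]. Speed limits (rad/s): [2.39, 2.39, 3.14, 3.14, 3.14, 3.14, 3.14].

## Interface

Orientations are given as a rotation vector (axis times angle).
In Python, from bench import r gives the robot as it stands. The module is installed in compiled form; this text tells all that it offers.
- The arm moves only by the tool play_rows, never from a script. Its argument "deltas" is a list of rows, each a list of 3 entries, a list of its own where there are three numbers: the finger opening in mm, from 0 to 85.4, then the shift along the tool's x, y, z in mm, then the turn, a rotation vector about the tool's x, y, z in rad. A call has 1 to 8 rows; each row is the pose to reach, as a shift and turn from the pose measured when the call began, along the tool's axes at that moment; what a row does not reach only later rows make up. A row lasts 1/8 s, in which the tool goes at most 62.5 mm and 10.7 degrees, less where a joint would pass 70% of its speed; a pose out of reach is approached as far as the arm can. A call with a gripper value outside its range is refused whole. The fingers move at their own pace and stop on an object; "squeeze" is the grip in N (left out, the last holds). Time passes only in rows, so rows that repeat a pose let the fingers close. It gives the time, the measured TCP pose, the force and the opening at its end, in the units of the state.
- r.get_obs(): the state, without advancing time (a new reading comes with each control period).
- r.grab_frame(name): name is "side" or "top"; returns (picture, depth): 384x512x3 uint8, red, green, blue; 384x512 float32, m along the optical axis (not along the pixel's ray), 0 where there is no reading.
- r.camera_model(name): a dict with "mtx" (3x3 intrinsics, pixels), "D" ([k1, k2, p1, p2, k3] as OpenCV has them; the pictures are not rectified), "rvec" (rotation vector, rad) and "tvec" (3), from world to camera coordinates, as OpenCV has them. Camera axes: x right, y down, z forward; pixel columns grow to the right and rows downward; lengths in m; the calibration is good to about 2 mm. A picture is of the moment at which its call begins. camera_model takes no time and is no camera call.
- r.hand_in(): hands the job in, once; it reports no verdict.
The state is a dict: "clock": time; "joints": joint angles; "qvel": joint speeds; "tau": joint torques, N m; "tcp_pos": TCP position; "orientation": TCP orientation; "contact_force": force on the tool from outside, world axes, zero at the start; "moment": the same for the moment, N m; "grip_width": finger opening in m.
Only numpy, scipy, OpenCV 4.12 (cv2) and the standard library are available. Lean on these libraries where they do the work, as an engineer would, in place of code of your own. Each camera call takes 0.05 s, during which the arm holds its last target. There are 200 camera calls.

## Working session

There is one attempt and no reset: what is moved stays moved. The work goes in short steps, Python scripts to look and compute and a tool call to move; the robot and the scene stay as the last step left them, time stands still between calls to the robot, and variables do not carry over. Pictures are saved under pics/ and viewed, about 8 in all and at most 12, crops included, and the job is handed in when it is done.

Besides the shell and the picture viewer there is one more tool, called after ">>>" as a command line: name --argument value ..., lists and objects as JSON in quotes. play_rows: Moves the arm, as the interface text tells. Its arguments: {"type":"object","properties":{"deltas":{"type":"array"},"squeeze":{"type":"number"}},"required":["deltas"]}

```bash
mkdir -p pics; cat > h.py <<'E'
import numpy as np, cv2
from bench import r
from scipy.spatial.transform import Rotation as R
def cloud(n):
    im,d=r.grab_frame(n); c=r.camera_model(n)
    v,u=np.mgrid[0:384,0:512]
    p=cv2.undistortPoints(np.stack([u,v],-1).reshape(-1,1,2).astype(np.float64),np.array(c["mtx"]),np.array(c["D"])).reshape(384,512,2)
    P=np.dstack([p*d[...,None],d])
    W=(P-np.array(c["tvec"]).ravel())@cv2.Rodrigues(np.array(c["rvec"],float))[0]
    W[d==0]=np.nan
    return im,d,W
def save(im,n,box=None,s=1.5):
    if box: im=im[box[1]:box[3],box[0]:box[2]]
    cv2.imwrite('pics/'+n,cv2.resize(im[...,::-1],None,fx=s,fy=s,interpolation=cv2.INTER_CUBIC))
E
python3 - <<'E'
from h import *
print(r.get_obs(), r.grip_point_offset)
for n in("top","side"):
    im,d,W=cloud(n); save(im,n+'0.png'); np.savez('/tmp/'+n,im=im,W=W)
E
```

```text
{'clock': 0.0, 'joints': array([-1.32209774,  0.4778111 ,  0.02234511,  1.55645361, -0.01148186,
        1.10930781, -0.0830917 ]), 'qvel': array([ 3.22046073e-04, -7.75923006e-04, -4.51427028e-04, -1.02970490e-03,
        6.79180182e-04, -3.23561121e-04, -7.31056929e-05]), 'tau': array([ 1.19599019e-03, -5.96461558e+01,  1.60876472e+00, -2.81191528e+01,
        1.25004954e-02,  9.79997450e-03, -1.42532480e-05]), 'tcp_pos': array([0.23557559, 0.63192088, 0.23031755]), 'orientation': array([-5.57407505e-01, -3.09157016e+00,  2.89553457e-03]), 'contact_force': array([ 0.17517099, -0.47442337, -0.52116844]), 'moment': array([ 0.01071387,  0.03421386, -0.03547929]), 'grip_width': 0.08535273180220791} 0.0187
```

View pics/top0.png

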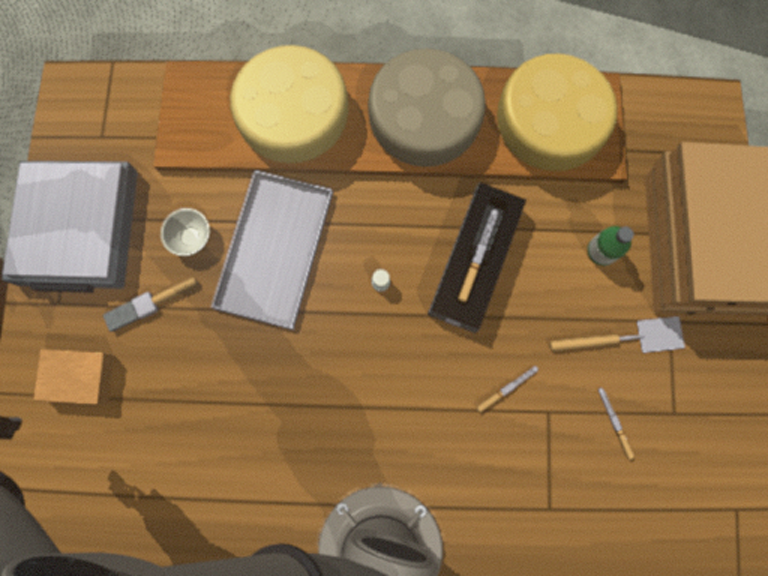

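View pics/side0.png

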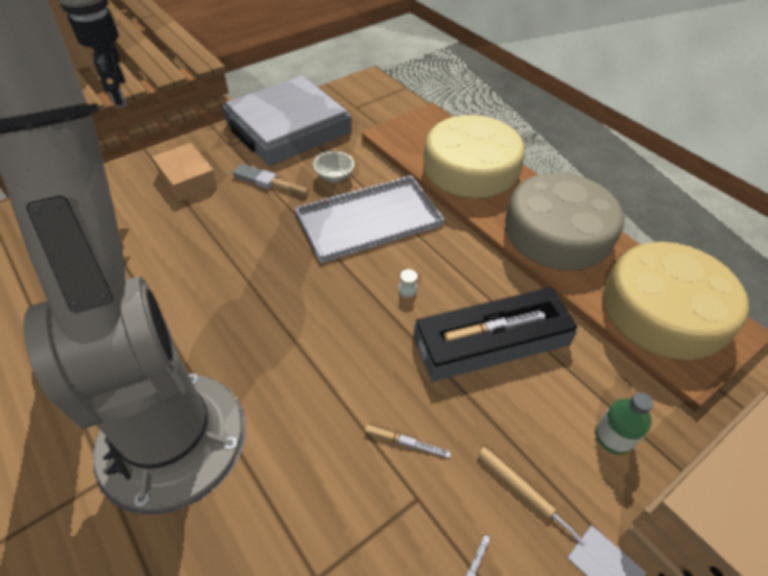

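Top view: the case with the trier is at about (478,257), handle toward the robot. The tray is at (272,250) and the jar at (381,280). Next I measure them.

```bash
python3 - <<'E'
from h import *
for n in("top","side"):
    z=np.load(f'/tmp/{n}.npz'); im,W=z['im'],z['W']
    if n=="top":
        c=W[int(257/1.5),int(478/1.5)]; t=W[int(250/1.5),int(272/1.5)]; print('c',c,'t',t); C0,T0=c,t
        for nm,(u,v) in dict(jar=(381,278),bottle=(610,245)).items(): print(nm,W[int(v/1.5),int(u/1.5)])
    near=np.hypot(W[...,0]-C0[0],W[...,1]-C0[1])<0.17
    m=near&(W[...,2]>0.052)&(W[...,2]<0.07)
    def rect(m):
        (cx,cy),(a,b),_=q=cv2.minAreaRect(W[m][:,:2].astype(np.float32)*1000)
        return np.round(cv2.boxPoints(q)).tolist(),(round(cx),round(cy)),(round(a),round(b))
    print(n,'case',rect(m),'z',np.nanmedian(W[m][:,2]))
    hsv=cv2.cvtColor(im,cv2.COLOR_RGB2HSV)
    inner=near&(np.hypot(W[...,0]-C0[0],W[...,1]-C0[1])<0.125)
    h=inner&(W[...,2]>0.04)&(W[...,2]<.075)&(hsv[...,1]>80)&(hsv[...,2]>110)
    s=inner&(W[...,2]>0.035)&(W[...,2]<.075)&(hsv[...,1]<70)&(hsv[...,2]>110)
    for k,m in(('handle',h),('steel',s),('all',h|s)): print(k,m.sum(),rect(m),np.nanmedian(W[m][:,2]))
    m=(np.hypot(W[...,0]-T0[0],W[...,1]-T0[1])<0.19)&(W[...,2]>0.012)&(W[...,2]<0.03)
    print('tray',rect(m)); 
    m=(np.hypot(W[...,0]-T0[0],W[...,1]-T0[1])<0.06); print('floor',np.nanmedian(W[m][:,2]))
E
```

```text
c [ 0.56253268 -0.17453107  0.05630935] t [0.58083268 0.24093982 0.00125818]
jar [0.51597498 0.01312921 0.05117998]
bottle [ 0.58385703 -0.42399141  0.09678941]
top case ([[418.0, -177.0], [684.0, -275.0], [719.0, -181.0], [453.0, -83.0]], (569, -179), (101, 284)) z 0.06054178090570631
handle 147 ([[472.0, -152.0], [546.0, -178.0], [552.0, -163.0], [477.0, -137.0]], (512, -158), (16, 79)) 0.058255048385213726
steel 173 ([[547.0, -179.0], [660.0, -219.0], [665.0, -203.0], [553.0, -163.0]], (606, -191), (17, 119)) 0.05346510371785297
all 320 ([[472.0, -152.0], [660.0, -219.0], [665.0, -203.0], [477.0, -136.0]], (569, -178), (17, 199)) 0.0564164398858243
tray ([[414.0, 187.0], [745.0, 111.0], [808.0, 383.0], [477.0, 460.0]], (611, 285), (280, 340))
floor 0.004756289370044483
side case ([[421.0, -181.0], [685.0, -277.0], [720.0, -181.0], [456.0, -84.0]], (570, -181), (103, 281)) z 0.06008789543299736
handle 192 ([[450.0, -152.0], [629.0, -216.0], [651.0, -155.0], [472.0, -90.0]], (551, -153), (66, 190)) 0.05809038316125525
steel 198 ([[545.0, -181.0], [657.0, -229.0], [666.0, -209.0], [554.0, -161.0]], (605, -195), (22, 122)) 0.05310578480988584
all 390 ([[450.0, -152.0], [659.0, -227.0], [681.0, -165.0], [472.0, -90.0]], (566, -159), (66, 222)) 0.056759956986028016
tray ([[416.0, 182.0], [745.0, 108.0], [807.0, 384.0], [478.0, 459.0]], (611, 283), (284, 337))
floor 0.004432557287855606
```

Both cameras agree that the case centre is (569,-180) mm with its axis at about -20°, and the trier is 200 mm long. The tool's x is already along the case. I'll shut the fingers and move over the well.

>>> play_rows --deltas '[[0, [-680, -644, 60], [0, 0, 0]], [0, [-680, -644, 60], [0, 0, 0]], [0, [-680, -644, 60], [0, 0, 0]], [0, [-680, -644, 60], [0, 0, 0]], [0, [-680, -644, 60], [0, 0, 0]], [0, [-680, -644, 60], [0, 0, 0]], [0, [-680, -644, 60], [0, 0, 0]], [0, [-680, -644, 60], [0, 0, 0]]]' --squeeze 40

```text
clock: 1.1
tcp_pos: [0.4557, 0.1824, 0.1994]
orientation: [-0.557, -3.092, 0.002]
contact_force: [1.9, 0.5, 0.2]
grip_width: -0.0003
```

```bash
cat >> h.py <<'E'
Uc=np.array([np.cos(np.radians(-20)),np.sin(np.radians(-20)),0]); CC=np.array([.5695,-.1800,0])
def go(p,R_t=None):
    "shift mm and turn in tool axes from the pose now to world p (m), R_t"
    o=r.get_obs(); Rn=R.from_rotvec(o['orientation'])
    print('j',np.round(o['joints'],2),'tcp',np.round(o['tcp_pos']*1000,1),'F',np.round(o['contact_force'],1),'t',round(o['clock'],2),'w',round(o['grip_width']*1000,1))
    print('shift',np.round(Rn.inv().apply(np.array(p)-o['tcp_pos'])*1000,1),'turn',np.round((Rn.inv()*R_t).as_rotvec(),3) if R_t else '')
def down(xax):
    x=np.array(xax,float); x/=np.linalg.norm(x); z=np.array([0,0,-1.]); return R.from_matrix(np.column_stack([x,np.cross(z,x),z]))
E
python3 -c "
from h import *
go(CC+Uc*.085+[0,0,.16],down(-Uc))"
```

```text
j [-0.7   0.21  0.22  2.03 -0.06  0.91  0.76] tcp [455.7 182.4 199.4] F [1.9 0.5 0.2] t 1.1 w -0.3
shift [-318.2 -299.2   39.9] turn [-0.001  0.    -0.008]
```

>>> play_rows --deltas '[[0, [-318, -299, 40], [0, 0, 0.2]], [0, [-318, -299, 40], [0, 0, 0.4]], [0, [-318, -299, 40], [0, 0, 0.6]], [0, [-318, -299, 40], [0, 0, 0.8]], [0, [-318, -299, 40], [0, 0, 1.0]], [0, [-318, -299, 40], [0, 0, 1.2]], [0, [-318, -299, 40], [0, 0, 1.4]], [0, [-318, -299, 40], [0, 0, 1.56]]]'

```text
clock: 2.1
tcp_pos: [0.6487, -0.2153, 0.1591]
orientation: [2.525, 1.864, -0.007]
contact_force: [-0.9, 0.4, 1.1]
grip_width: 0.0001
```

```bash
python3 -c "
from h import *
V=np.cross([0,0,1],Uc)
go(CC+Uc*.085+[0,0,.09],down(V)); go(CC+Uc*.085+[0,0,.09],down(-V))"
```

```text
j [-0.19  0.63  0.63  1.63 -0.42  1.02  0.27] tcp [ 648.7 -215.3  159.1] F [-0.9  0.4  1.1] t 2.1 w 0.1
shift [ 6.5 -1.2 69.1] turn [0.    0.006 0.05 ]
j [-0.19  0.63  0.63  1.63 -0.42  1.02  0.27] tcp [ 648.7 -215.3  159.1] F [-0.9  0.4  1.1] t 2.1 w 0.1
shift [ 6.5 -1.2 69.1] turn [-9.000e-03  1.000e-03 -3.091e+00]
```

>>> play_rows --deltas '[[0, [6.5, -1, 30], [0, 0.006, 0.05]], [0, [6.5, -1, 60], [0, 0.006, 0.05]], [0, [6.5, -1, 85], [0, 0.006, 0.05]], [0, [6.5, -1, 89], [0, 0.006, 0.05]], [0, [6.5, -1, 89], [0, 0.006, 0.05]]]'

```text
clock: 2.72
tcp_pos: [0.6497, -0.2094, 0.0704]
orientation: [2.573, 1.802, 0.001]
contact_force: [-0.2, -0.0, 1.0]
grip_width: 0.0001
```

```bash
python3 -c "
from h import *
V=np.cross([0,0,1],Uc)
a,_=r.grab_frame('top');b,_=r.grab_frame('side')
save(np.hstack([a[100:240,250:390],b[170:310,250:390]]),'press0.png',s=2.8)
go(CC+Uc*.085+[0,0,.053],down(V))"
```

```text
j [-0.17  0.73  0.58  1.68 -0.5   0.87  0.27] tcp [ 650.3 -209.7   71.3] F [-0.3  0.8 -0.1] t 2.83 w -0.0
shift [ 0.2 -1.2 18.3] turn [ 0.002 -0.001  0.   ]
```

View pics/press0.png

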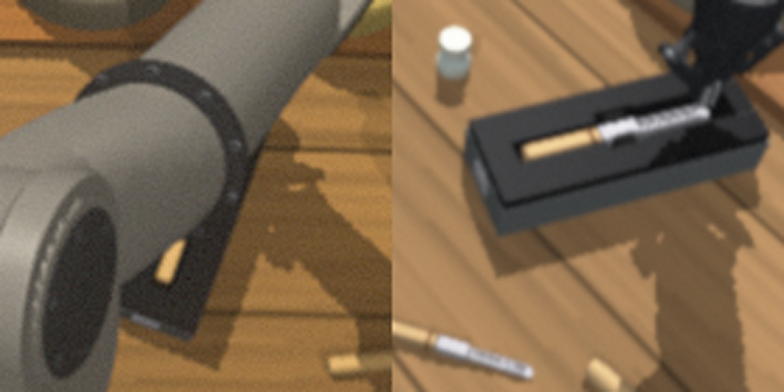

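The side view shows the shut fingertips just above the blade tip at (710,100). Pressing down in steps.

>>> play_rows --deltas '[[0, [0, -1, 12], [0, 0, 0]], [0, [0, -1, 20], [0, 0, 0]], [0, [0, -1, 25], [0, 0, 0]], [0, [0, -1, 30], [0, 0, 0]], [0, [0, -1, 34], [0, 0, 0]], [0, [0, -1, 34], [0, 0, 0]]]'

```text
clock: 3.58
tcp_pos: [0.6493, -0.2093, 0.0369]
orientation: [2.572, 1.801, 0.002]
contact_force: [0.7, -0.5, -0.3]
grip_width: 0.0
```

>>> play_rows --deltas '[[0, [0, 0, 3], [0, 0, 0]], [0, [0, 0, 6], [0, 0, 0]], [0, [0, 0, 8], [0, 0, 0]], [0, [0, 0, 8], [0, 0, 0]], [0, [0, 0, 8], [0, 0, 0]]]'

```text
clock: 4.2
tcp_pos: [0.6494, -0.2093, 0.0289]
orientation: [2.572, 1.801, 0.002]
contact_force: [-0.2, 0.2, -0.2]
grip_width: 0.0007
```

```bash
cat >> h.py <<'E'
def ax(name,show=None):
    im,d,W=cloud(name); hsv=cv2.cvtColor(im,cv2.COLOR_RGB2HSV)
    L=(W-CC)@np.column_stack([Uc,np.cross([0,0,1],Uc),[0,0,1]])*1000
    m=(abs(L[...,1])<14)&(L[...,0]<-15)&(L[...,0]>-130)&(L[...,2]>45)&(hsv[...,1]>80)&(hsv[...,2]>100)
    P=L[m]; 
    for a in range(-120,-15,15):
        q=P[(P[:,0]>=a)&(P[:,0]<a+15)]
        if len(q): print(name,a,len(q),np.round(np.median(q,0)),'zmax',round(np.percentile(q[:,2],90)), 'y',np.round(np.percentile(q[:,1],[5,95])))
    return im
E
python3 -c "
from h import *
b=ax('side'); a=ax('top')
save(b[170:310,250:430],'press1.png',s=3)
go(CC+Uc*.085+[0,0,.053])"
```

```text
side -105 15 [-92.  -3.  82.] zmax 86 y [-7.  5.]
side -90 37 [-82.  -6.  84.] zmax 87 y [-8.  4.]
side -75 41 [-68.  -6.  79.] zmax 84 y [-8.  5.]
side -60 33 [-52.  -5.  75.] zmax 78 y [-8.  5.]
side -45 35 [-37.  -5.  70.] zmax 73 y [-9.  4.]
side -30 24 [-23.  -2.  67.] zmax 300 y [-8. 13.]
top -105 12 [-93.   3.  85.] zmax 90 y [-3.  8.]
top -90 28 [-83.   2.  86.] zmax 88 y [-6.  9.]
top -75 28 [-67.   2.  80.] zmax 83 y [-6.  9.]
top -60 25 [-54.   0.  77.] zmax 79 y [-5.  8.]
top -45 3 [-43.  -3.  74.] zmax 74 y [-6. -1.]
j [-0.14  0.78  0.54  1.7  -0.53  0.81  0.3 ] tcp [ 649.4 -209.2   28.9] F [-0.8 -0.5 -0.1] t 4.3 w 0.1
shift [  0.2  -0.1 -24.1] turn
```

View pics/press1.png

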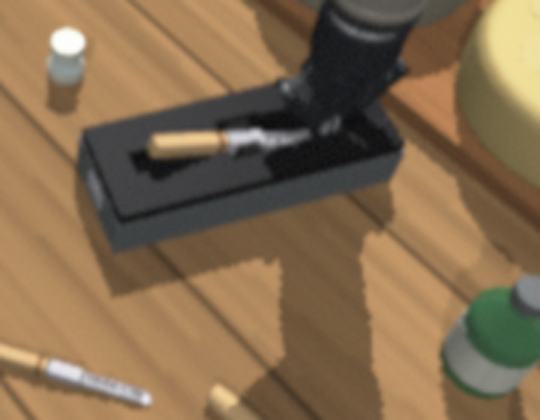

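The press worked: the handle is tilted about 17°, so the handle end is at about 78 mm and the tip at about 20 mm. I'll retract up, turn back and go over the handle.

>>> play_rows --deltas '[[0, [0, 0, -45], [0, 0, 0]], [0, [0, 0, -95], [0, 0, 0]], [45, [0, -40, -110], [0, 0, -0.18]], [45, [0, -90, -110], [0, 0, -0.36]], [45, [0, -140, -110], [0, 0, -0.54]], [45, [0, -166, -110], [0, 0, -0.72]], [45, [0, -166, -110], [0, 0, -0.9]], [45, [0, -166, -110], [0, 0, -1.08]]]'

```text
clock: 5.3
tcp_pos: [0.493, -0.1524, 0.1389]
orientation: [1.271, 2.87, 0.002]
contact_force: [0.1, 0.2, 0.1]
grip_width: 0.0449
```

```bash
python3 -c "
from h import *
go(CC-Uc*.081+[0,0,.063],down(-Uc))"
```

```text
j [-0.16  0.35  0.41  2.04 -0.2   0.78  1.11] tcp [ 493.  -152.4  138.9] F [0.1 0.2 0.1] t 5.3 w 44.9
shift [-0.1  0.2 75.9] turn [ 0.001  0.002 -0.485]
```

>>> play_rows --deltas '[[45, [0, 0, 0], [0, 0, -0.18]], [45, [0, 0, 0], [0, 0, -0.34]], [45, [0, 0, 0], [0, 0, -0.485]], [45, [0, 0, 0], [0, 0, -0.485]], [45, [0, 0, 35], [0, 0, -0.485]], [45, [0, 0, 55], [0, 0, -0.485]], [45, [0, 0, 55], [0, 0, -0.485]]]'

```text
clock: 6.18
tcp_pos: [0.492, -0.1522, 0.0828]
orientation: [-0.549, -3.093, -0.0]
contact_force: [0.0, -0.5, 0.9]
grip_width: 0.0446
```

```bash
python3 -c "
from h import *
a=ax('top');b=ax('side')
save(np.hstack([a[100:240,250:390],b[170:310,250:390]]),'grip0.png',s=2.8)
go(CC-Uc*.081+[0,0,.063],down(-Uc))"
```

```text
side -120 2 [-117.   12.  310.] zmax 311 y [11. 13.]
side -105 12 [-92.  -3.  80.] zmax 83 y [-7.  3.]
side -90 22 [-85.  -4.  86.] zmax 87 y [-7.  3.]
side -45 1 [-30.  -9.  62.] zmax 62 y [-9. -9.]
side -30 9 [-23.  -7.  66.] zmax 67 y [-9. -1.]
j [-0.04  0.43  0.27  2.07 -0.18  0.66  1.57] tcp [ 493.5 -152.5   84.4] F [ 0.1 -0.8  0.6] t 6.28 w 45.0
shift [ 0.2  0.2 21.4] turn [ 0.001  0.003 -0.001]
```

View pics/grip0.png

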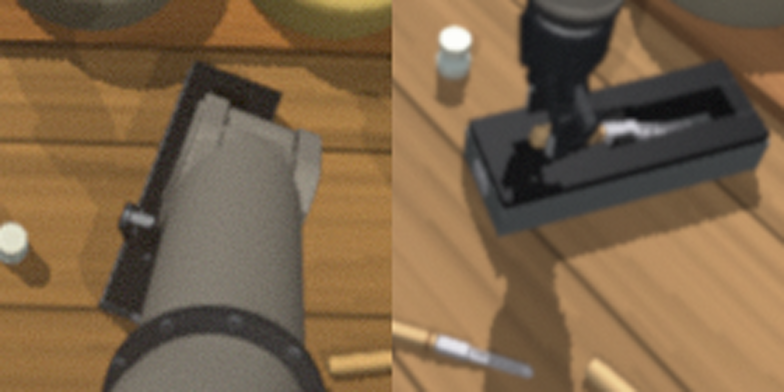

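The fingers straddle the raised handle, seen at (545,140) in the side half. Descending and closing.

>>> play_rows --deltas '[[45, [0, 0, 12], [0, 0, 0]], [45, [0, 0, 21], [0, 0, 0]], [45, [0, 0, 21], [0, 0, 0]], [12, [0, 0, 21], [0, 0, 0]], [10, [0, 0, 21], [0, 0, 0]], [10, [0, 0, 21], [0, 0, 0]], [10, [0, 0, 21], [0, 0, 0]], [10, [0, 0, 21], [0, 0, 0]]]' --squeeze 70

```text
clock: 7.28
tcp_pos: [0.4936, -0.1526, 0.0636]
orientation: [0.547, 3.09, 0.0]
contact_force: [-1.4, 0.6, 2.5]
grip_width: 0.0145
```

>>> play_rows --deltas '[[10, [0, 0, -2], [0, 0.04, 0]], [10, [0, 0, -4], [0, -0.04, 0]], [10, [0, 0, -6], [0, 0.04, 0]], [10, [0, 0, -8], [0, -0.04, 0]], [10, [0, 0, -9], [0, 0, 0]], [10, [0, 0, -9], [0, 0, 0]]]'

```text
clock: 8.02
tcp_pos: [0.4925, -0.1521, 0.0724]
orientation: [0.547, 3.093, 0.001]
contact_force: [-5.1, 2.8, 5.6]
grip_width: 0.0143
```

```bash
python3 -c "
from h import *
b=ax('side')
save(b[170:310,250:430],'lift1.png',s=3)
go(CC-Uc*.081+[0,0,.063],down(-Uc))"
```

```text
side -120 5 [-117.   13.  312.] zmax 313 y [ 9. 13.]
side -105 15 [-94.  -2.  90.] zmax 95 y [-7.  2.]
side -90 2 [-88.   8.  76.] zmax 89 y [ 4. 13.]
side -45 3 [-36.  -7.  64.] zmax 65 y [-9. -7.]
side -30 5 [-24.  -6.  70.] zmax 71 y [-10.   3.]
j [-0.03  0.45  0.26  2.08 -0.19  0.64  1.58] tcp [ 492.5 -152.1   72.4] F [-4.4  3.4  5.6] t 8.07 w 14.2
shift [-0.9  0.1  9.4] turn [ 0.001  0.001 -0.001]
```

View pics/lift1.png

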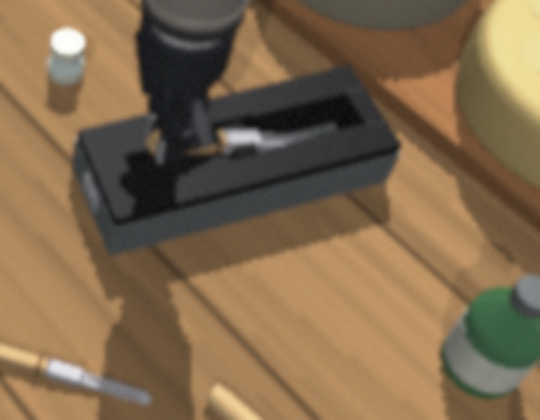

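>>> play_rows --deltas '[[10, [1, 0, -2], [0, 0.05, 0]], [10, [1, 0, -4], [0, -0.05, 0]], [10, [2, 0, -6], [0, 0.05, 0]], [10, [2, 0, -8], [0, -0.05, 0]], [10, [2, 0, -10], [0, 0.05, 0]], [10, [2, 0, -10], [0, 0, 0]], [10, [2, 0, -10], [0, 0, 0]]]'

```text
clock: 8.95
tcp_pos: [0.489, -0.151, 0.0814]
orientation: [-0.547, -3.092, -0.001]
contact_force: [-1.3, -0.9, -8.1]
grip_width: 0.0144
```

```bash
cat >> h.py <<'E'
def steel():
    im,d,W=cloud('side'); hsv=cv2.cvtColor(im,cv2.COLOR_RGB2HSV)
    L=(W-CC)@np.column_stack([Uc,np.cross([0,0,1],Uc),[0,0,1]])*1000
    m=(abs(L[...,1])<22)&(L[...,0]<115)&(L[...,0]>-50)&(L[...,2]>5)&(L[...,2]<200)&(hsv[...,2]>95)
    P=L[m]
    for a in range(-50,115,15):
        q=P[(P[:,0]>=a)&(P[:,0]<a+15)]
        if len(q): print(a,len(q),np.round(np.median(q,0)))
    near=(abs(L[...,0])<145)&(abs(L[...,1])<55)&(abs(L[...,2]-60)<6)&(hsv[...,2]<90)
    q=L[near]; A=np.c_[q[:,:2],np.ones(len(q))]; print('case top plane',np.linalg.lstsq(A,q[:,2],rcond=None)[0], 'mid',cv2.minAreaRect(q[:,:2].astype(np.float32)))
    return im
E
python3 -c "
from h import *
b=steel()
go(CC-Uc*.081+[0,0,.063],down(-Uc))"
```

```text
-50 14 [-41.  -8.  73.]
-35 19 [-26.  -8.  73.]
-20 30 [-14.  -3.  69.]
-5 30 [ 3. -4. 61.]
10 21 [18. -5. 50.]
25 27 [31.  1. 43.]
40 12 [45.  2. 36.]
55 8 [62.  4. 28.]
case top plane [-5.13783613e-06  1.30154292e-03  6.01272348e+01] mid ((-6.4083404541015625, -3.6125946044921875), (277.47149658203125, 101.1658935546875), 0.855160117149353)
j [-0.04  0.43  0.27  2.08 -0.18  0.66  1.57] tcp [ 489.1 -151.    81.5] F [-1.1  0.1 -8.3] t 9.0 w 14.7
shift [-4.5  0.2 18.5] turn [ 0.    -0.002 -0.001]
```

The trier is pivoting on the blade tip, now about 28°, and the pull is near 8 N. The case is flat. I'll grip harder and wiggle more while lifting less.

>>> play_rows --deltas '[[10, [0, 0, 0], [0, 0, 0]], [10, [0, 0, -1], [0, -0.08, 0]], [10, [0, 0, -2], [0, 0.03, 0]], [10, [0, 0, -3], [0, -0.1, 0]], [10, [0, 0, -4], [0, 0.02, 0]], [10, [0, 0, -5], [0, -0.12, 0]], [10, [0, 0, -6], [0, 0, 0]], [10, [0, 0, -6], [0, -0.06, 0]]]' --squeeze 120

```text
clock: 10.0
tcp_pos: [0.4878, -0.1504, 0.0863]
orientation: [0.538, 3.043, -0.014]
contact_force: [-1.7, 0.6, -11.0]
grip_width: 0.0133
```

```bash
python3 -c "
from h import *
b=steel()
go(CC-Uc*.085+[0,0,.063],down(-Uc))"
```

```text
-50 13 [-41.  -8.  81.]
-35 31 [-26.  -6.  81.]
-20 31 [-13.  -6.  75.]
-5 32 [ 3. -3. 68.]
10 21 [15. -2. 60.]
25 21 [33. -1. 52.]
40 30 [49.  1. 45.]
55 20 [62.  1. 42.]
70 9 [74.  3. 34.]
case top plane [6.43962631e-04 2.42319968e-03 6.01937096e+01] mid ((4.6395416259765625, -1.4671897888183594), (280.18475341796875, 102.51244354248047), 0.5584849715232849)
j [-0.06  0.39  0.27  2.13 -0.17  0.59  1.56] tcp [ 487.  -150.4   86.2] F [-0.3  0.9 -9.8] t 10.05 w 13.3
shift [-1.3  0.4 23.3] turn [-0.     0.056 -0.001]
```

Progress: the ferrule is up another 7 mm and the case is still flat. Continue.

>>> play_rows --deltas '[[10, [0, 0, -1], [0, 0.06, 0]], [10, [0, 0, -2], [0, -0.06, 0]], [10, [0, 0, -3], [0, 0.05, 0]], [10, [0, 0, -4], [0, -0.08, 0]], [10, [0, 0, -5], [0, 0.04, 0]], [10, [0, 0, -6], [0, -0.1, 0]], [10, [0, 0, -7], [0, 0.02, 0]], [10, [0, 0, -7], [0, -0.06, 0]]]'

```text
clock: 11.05
tcp_pos: [0.4908, -0.1514, 0.0948]
orientation: [0.526, 2.976, -0.031]
contact_force: [0.7, -0.1, -0.6]
grip_width: 0.0135
```

```bash
python3 -c "
from h import *
b=steel()
go(CC-Uc*.085+[0,0,.063],down(-Uc))"
```

```text
-50 21 [-40.  -6. 104.]
-35 35 [-29.  -4. 102.]
-20 38 [-12.  -5.  97.]
-5 35 [ 3. -6. 94.]
10 28 [16. -5. 91.]
25 21 [32.  2. 84.]
40 28 [47.  2. 78.]
55 26 [62.  1. 75.]
70 24 [77.  4. 72.]
85 18 [90.  2. 68.]
100 4 [109.  19.  25.]
case top plane [1.23999088e-03 2.52185386e-03 6.01046341e+01] mid ((4.8004608154296875, -1.3715782165527344), (280.2190246582031, 102.2786636352539), 0.5882283449172974)
j [-0.07  0.35  0.28  2.17 -0.16  0.52  1.54] tcp [ 487.7 -150.7   94. ] F [-3.8  0.3 -1.6] t 11.1 w 13.5
shift [ 1.9  0.4 31. ] turn [ 0.     0.122 -0.001]
```

It came free: the tip is at 68 mm and the force is near zero. Lift clear.

>>> play_rows --deltas '[[10, [0, 0, -15], [0, 0, 0]], [10, [0, 0, -35], [0, 0, 0]], [10, [0, 0, -65], [0, 0, 0]], [10, [0, 0, -100], [0, 0, 0]], [10, [0, 0, -120], [0, -0.1, 0]], [10, [0, 0, -120], [0, -0.2, 0]], [10, [0, 0, -120], [0, -0.28, 0]], [10, [0, 0, -120], [0, -0.28, 0]]]'

```text
clock: 12.1
tcp_pos: [0.4732, -0.1457, 0.214]
orientation: [0.479, 2.702, -0.096]
contact_force: [-0.3, -0.3, -0.1]
grip_width: 0.0131
```

```bash
python3 -c "
from h import *
b=steel()
z=np.load('/tmp/top.npz'); im,W=z['im'],z['W']
m=(abs(W[...,2])<.03)&(np.hypot(W[...,0]-.58,W[...,1]-.24)<.19)
hsv=cv2.cvtColor(im,cv2.COLOR_RGB2HSV); m&=(hsv[...,1]<60)&(hsv[...,2]>90)
n,l,s,c=cv2.connectedComponentsWithStats(m.astype(np.uint8)); k=l[166,181]; q=W[l==k][:,:2].astype(np.float32)*1000
rc=cv2.minAreaRect(q);print('tray',rc,cv2.boxPoints(rc))
save(np.hstack([b[100:320,170:430]]),'lift2.png',s=2.8)
go(CC-Uc*.085+[0,0,.063],down(-Uc))"
```

```text
case top plane [6.97396213e-04 1.73915875e-03 6.01007828e+01] mid ((4.7877349853515625, -0.7130165100097656), (279.976318359375, 102.97403717041016), 0.4697971045970917)
tray ((585.3764038085938, 239.19552612304688), (179.0953826904297, 311.3674621582031), 77.21834564208984) [[413.7393  186.30971]
 [717.3911  117.42392]
 [757.01355 292.08136]
 [453.3617  360.96713]]
j [-0.22 -0.    0.34  2.3   0.2   0.46  1.17] tcp [ 474.2 -145.9  214.3] F [-0.1 -0.  -0.8] t 12.15 w 13.8
shift [ 44.2   0.5 145.6] turn [ 0.001  0.402 -0.002]
```

View pics/lift2.png

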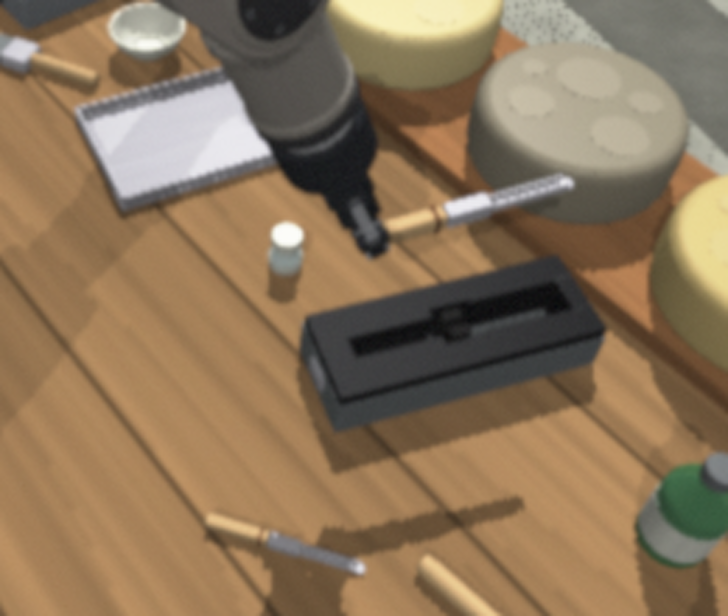

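The trier is held and roughly level, with the tip at (570,183) and the case undisturbed. I'll measure its axis relative to the tool and refine the tray's pose.

```bash
cat >> h.py <<'E'
def held(name='side'):
    "steel part of held trier: axis fit in tool-frame and world"
    im,d,W=cloud(name); o=r.get_obs(); Rn=R.from_rotvec(o['orientation'])
    T=np.einsum('...i,ij->...j',W-o['tcp_pos'],Rn.as_matrix())*1000
    m=(T[...,0]<-25)&(T[...,0]>-210)&(abs(T[...,1])<20)&(abs(T[...,2]+12)<70)&(W[...,2]>.01)
    P=T[m]; c=np.median(P,0); 
    for _ in range(3):
        P=P[np.linalg.norm(np.cross(P-P.mean(0),np.linalg.svd(P-P.mean(0),full_matrices=False)[2][0]),axis=1)<12]
    v=np.linalg.svd(P-P.mean(0),full_matrices=False)[2][0]; v*=-np.sign(v[0]); w=Rn.apply(v)
    print(name,len(P),'mean T',np.round(P.mean(0)),'xrange',P[:,0].min().round(),P[:,0].max().round(),'tool dir',np.round(v,3),'world dir',np.round(w,3),'elev',np.degrees(np.arcsin(w[2])).round(1),'yaw',np.degrees(np.arctan2(w[1],w[0])).round(1))
    e=P[P[:,0]<P[:,0].min()+8]; print('tip world',np.round((Rn.apply(e.mean(0)/1000)+o['tcp_pos'])*1000), 'surface z range',np.round(np.percentile(Rn.apply(P/1000)[:,2]+o['tcp_pos'][2],[5,50,95])*1000))
    return im
E
python3 -c "
from h import *
held('side'); held('top')
z=np.load('/tmp/top.npz'); im,W=z['im'],z['W']
for u,v in((255,172),(331,188),(295,328),(214,308)):
    c=r.camera_model('top'); p=cv2.undistortPoints(np.array([[[u/1.5,v/1.5]]]),np.array(c['mtx']),np.array(c['D'])).ravel()
    Rm=cv2.Rodrigues(np.array(c['rvec'],float))[0]; C=-Rm.T@np.array(c['tvec']).ravel(); dr=Rm.T@[p[0],p[1],1]; print(np.round((C+dr*(.02-C[2])/dr[2])*1000))
"
```

```text
side 450 mean T [-92.  -2.  17.] xrange -175.0 -25.0 tool dir [-0.93   0.037  0.366] world dir [ 0.951 -0.308  0.028] elev 1.6 yaw -18.0
tip world [ 641. -205.  237.] surface z range [226. 236. 240.]
top 354 mean T [-93.   2.  15.] xrange -176.0 -25.0 tool dir [-0.922  0.017  0.387] world dir [ 0.945 -0.328  0.005] elev 0.3 yaw -19.1
tip world [ 642. -204.  238.] surface z range [232. 237. 241.]
[742. 283.  20.]
[710. 122.  20.]
[416. 181.  20.]
[451. 346.  20.]
```

The trier is level. From its corners the tray is centred at (580,233) mm, with axis -12° and size 299×166 mm, which matches the spec. Compute the carry.

```bash
python3 -c "
from h import *
o=r.get_obs(); Rn=R.from_rotvec(o['orientation'])
go([.545,.05,.16],R.from_euler('z',3.3,degrees=True)*Rn)
go([.504,.249,.12],R.from_euler('z',6.7,degrees=True)*Rn)
"
```

```text
j [-0.22  0.    0.34  2.3   0.2   0.46  1.17] tcp [ 475.1 -146.1  214.3] F [-0.7  0.7 -1.3] t 12.25 w 13.4
shift [ 23.  208.2  49.4] turn [-0.023  0.    -0.053]
j [-0.22  0.    0.34  2.3   0.2   0.46  1.17] tcp [ 475.1 -146.1  214.3] F [-0.7  0.7 -1.3] t 12.25 w 13.4
shift [137.1 380.9  44.4] turn [-0.046  0.    -0.108]
```

>>> play_rows --deltas '[[10, [6, 52, 12], [-0.005, 0, -0.012]], [10, [12, 104, 25], [-0.01, 0, -0.025]], [10, [18, 156, 37], [-0.018, 0, -0.04]], [10, [23, 208, 49], [-0.023, 0, -0.053]], [10, [58, 260, 48], [-0.03, 0, -0.07]], [10, [93, 312, 46], [-0.038, 0, -0.09]], [10, [120, 355, 45], [-0.043, 0, -0.1]], [10, [137, 381, 44], [-0.046, 0, -0.108]]]'

```text
clock: 13.25
tcp_pos: [0.5042, 0.2531, 0.12]
orientation: [0.315, 2.723, -0.063]
contact_force: [0.5, -0.2, -1.2]
grip_width: 0.0135
```

```bash
python3 -c "
from h import *
held('side'); held('top')
go([.504,.249,.012])
"
```

```text
side 266 mean T [-92.  -8.  17.] xrange -177.0 -25.0 tool dir [-0.935  0.037  0.352] world dir [ 0.981 -0.188  0.042] elev 2.4 yaw -10.8
tip world [675. 212. 143.] surface z range [130. 141. 146.]
top 327 mean T [-94.   4.  16.] xrange -174.0 -25.0 tool dir [-0.922  0.028  0.387] world dir [ 0.98  -0.198  0.004] elev 0.2 yaw -11.4
tip world [675. 222. 143.] surface z range [136. 142. 147.]
j [-0.9   0.35  0.15  2.16  0.62  0.5   0.05] tcp [503.8 254.7 119.9] F [-0.2 -0.7 -0.8] t 13.35 w 13.1
shift [40.9 -5.7 99.8] turn
```

>>> play_rows --deltas '[[10, [10, -2, 20], [0, 0.03, 0]], [10, [18, -3, 40], [0, 0.06, 0]], [10, [25, -4, 60], [0, 0.09, 0]], [10, [31, -5, 75], [0, 0.12, 0]], [10, [34, -5, 82], [0, 0.12, 0]], [10, [34, -5, 82], [0, 0.12, 0]]]'

```text
clock: 14.1
tcp_pos: [0.5038, 0.2493, 0.0308]
orientation: [0.326, 2.842, -0.045]
contact_force: [-0.3, 0.1, -1.2]
grip_width: 0.0132
```

```bash
python3 -c "
from h import *
b=held('side'); a=held('top')
save(b[80:240,150:330],'place.png',s=3)
go([.504,.249,.012])
"
```

```text
side 225 mean T [-92.  -4.  18.] xrange -176.0 -25.0 tool dir [-0.933  0.049  0.356] world dir [ 0.981 -0.177 -0.081] elev -4.7 yaw -10.2
tip world [678. 210.  33.] surface z range [31. 39. 49.]
top 261 mean T [-95.   1.  16.] xrange -175.0 -25.0 tool dir [-0.92   0.022  0.392] world dir [ 0.972 -0.202 -0.119] elev -6.9 yaw -11.7
tip world [677. 213.  34.] surface z range [31. 43. 52.]
j [-0.77  0.51  0.08  2.14  0.53  0.37  0.16] tcp [503.8 250.1  31.6] F [-0.4  0.3 -1. ] t 14.2 w 13.4
shift [ 5.1 -1.  18.9] turn
```

View pics/place.png

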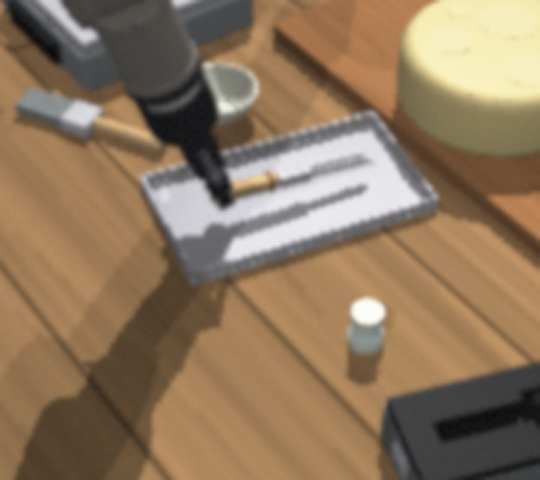

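The trier is centred over the tray, nose slightly down, with its tip about 20 mm above the floor. Lowering.

>>> play_rows --deltas '[[10, [2, 0, 8], [0, 0, 0]], [10, [4, 0, 14], [0, 0, 0]], [10, [5, 0, 18], [0, 0, 0]], [10, [5, 0, 20], [0, 0, 0]], [10, [5, 0, 20], [0, 0, 0]]]'

```text
clock: 14.82
tcp_pos: [0.5046, 0.2498, 0.0108]
orientation: [0.324, 2.842, -0.044]
contact_force: [0.0, 0.1, -1.1]
grip_width: 0.0135
```

```bash
python3 -c "
from h import *
b=held('side'); a=held('top')
go([.504,.249,.008])
"
```

```text
side 214 mean T [-92.  -3.  17.] xrange -175.0 -25.0 tool dir [-0.932  0.044  0.359] world dir [ 0.98  -0.181 -0.084] elev -4.8 yaw -10.5
tip world [677. 209.  14.] surface z range [12. 19. 29.]
top 255 mean T [-95.   1.  17.] xrange -191.0 -26.0 tool dir [-0.923  0.022  0.383] world dir [ 0.973 -0.202 -0.11 ] elev -6.3 yaw -11.7
tip world [699. 206.  11.] surface z range [12. 23. 30.]
j [-0.79  0.55  0.11  2.14  0.55  0.32  0.13] tcp [504.7 250.   11. ] F [ 0.2  0.2 -1.9] t 14.93 w 13.2
shift [ 1.3 -1.1  2.8] turn
```

>>> play_rows --deltas '[[10, [1, 0, 2], [0, 0, 0]], [10, [1, 0, 2], [0, 0, 0]], [15, [1, 0, 2], [0, 0, 0]], [18, [1, 0, 2], [0, 0, 0]], [24, [1, 0, 2], [0, 0, 0]], [40, [1, 0, 2], [0, 0, 0]], [45, [1, 0, 2], [0, 0, 0]]]' --squeeze 20

```text
clock: 15.8
tcp_pos: [0.5044, 0.2501, 0.0089]
orientation: [0.324, 2.841, -0.043]
contact_force: [-0.3, -0.8, -0.7]
grip_width: 0.0453
```

```bash
python3 -c "
from h import *
b=held('side')
go([.504,.249,.14])
"
```

```text
side 187 mean T [-87.  -3.  16.] xrange -174.0 -26.0 tool dir [-0.942  0.042  0.334] world dir [ 0.981 -0.183 -0.057] elev -3.3 yaw -10.6
tip world [676. 209.  13.] surface z range [11. 17. 24.]
j [-0.79  0.56  0.11  2.14  0.56  0.32  0.12] tcp [504.3 250.    8.9] F [ 1.  -0.4  0.3] t 15.85 w 44.9
shift [ -36.6   -0.8 -125.9] turn
```

Released. Retreating straight up, then checking.

>>> play_rows --deltas '[[45, [-6, -1, -20], [0, 0, 0]], [45, [-18, -1, -60], [0, 0, 0]], [45, [-34, -1, -115], [0, 0, 0]], [45, [-60, -1, -170], [0, 0, 0]], [45, [-100, 0, -210], [0, 0, 0]], [45, [-100, 0, -210], [0, 0, 0]], [45, [-100, 0, -210], [0, 0, 0]]]'

```text
clock: 16.73
tcp_pos: [0.5399, 0.2407, 0.2376]
orientation: [0.325, 2.842, -0.044]
contact_force: [-1.0, 0.1, -0.9]
grip_width: 0.0448
```

```bash
python3 -c "
from h import *
b,d,W=cloud('side'); hsv=cv2.cvtColor(b,cv2.COLOR_RGB2HSV)
t=np.radians(-11.8); L=(W-[.58,.233,0])@np.array([[np.cos(t),-np.sin(t),0],[np.sin(t),np.cos(t),0],[0,0,1]])*1000
m=(abs(L[...,0])<135)&(abs(L[...,1])<60)&(L[...,2]>9.5)&(L[...,2]<60)
P=L[m];print(len(P),'x',P[:,0].min(),P[:,0].max(),'y',np.percentile(P[:,1],[2,98]))
for a in range(-120,120,20):
    q=P[(P[:,0]>=a)&(P[:,0]<a+20)]
    if len(q): print(a,len(q),np.round(np.median(q,0)),np.round(np.percentile(q[:,2],90)))
steel()
save(b[60:300,130:400],'end.png',s=2.5); go([.5,.25,.2])"
```

```text
259 x -93.19851533426748 114.98634913095594 y [-11.1418723    7.53749548]
-100 24 [-88.  -5.  21.] 25.0
-80 36 [-70.  -6.  21.] 25.0
-60 31 [-50.  -5.  22.] 24.0
-40 33 [-29.  -6.  21.] 24.0
-20 29 [-9. -5. 20.] 22.0
0 29 [10. -7. 19.] 22.0
20 20 [31. -5. 16.] 20.0
40 17 [49. -1. 14.] 16.0
60 20 [68. -4. 13.] 16.0
80 16 [90.  1. 13.] 16.0
100 4 [104.  -2.  11.] 12.0
case top plane [2.18317393e-04 1.18737209e-03 6.01404204e+01] mid ((4.6889495849609375, -2.0195350646972656), (280.43548583984375, 101.3591079711914), 0.8776487112045288)
j [-0.6   0.23 -0.05  1.93  0.31  0.82  0.5 ] tcp [539.2 240.8 236.5] F [-1.  0. -0.] t 16.82 w 45.2
shift [48.8  0.2 23.9] turn
```

View pics/end.png

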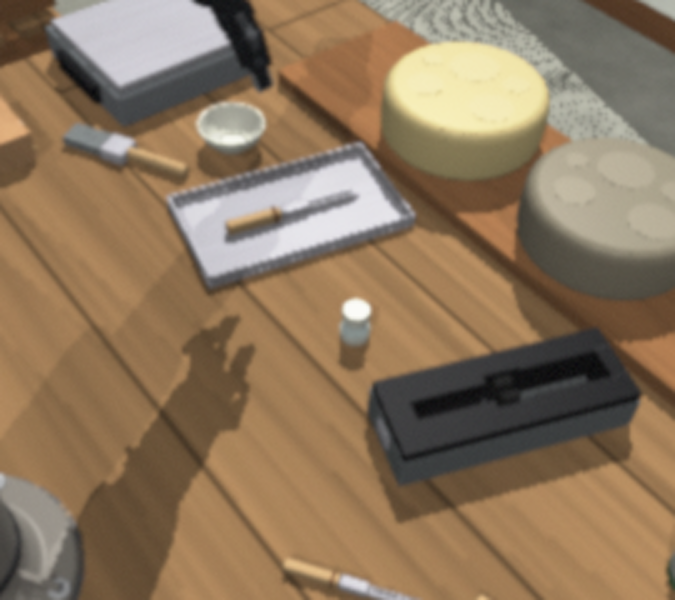

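The trier lies flat in the tray from (228,222) to (355,195). The gripper is clear and the case, jar, bowl and brush are in place. Handing in.

```bash
python3 -c "
from h import *
print(np.abs(r.get_obs()['qvel']).max()); print(r.hand_in())"
```

```text
0.004067160216824963
the job is handed in; nothing more can be done
None
```

The trier is lying flat in the steel tray, released, and I handed the job in at about 17 s of the 59 s allowed; no verdict was reported.

- **Press:** I pressed the blade down with shut fingers until the trier tilted about 17°. That put the handle end at about 78 mm and the tip at about 20 mm in the case frame, worked out from the tilt.
- **Extraction:** I gripped the raised handle and wiggled it upward. The wrist force reached about 11 N at most, above the suggested 8 N. After each of these lifts the case top still measured level.
- **Placing:** I carried the trier over levelled, set it down nose slightly first and released it. The handle settled the last 14 mm or so as the fingers opened.

**Last checks:**
- **Trier:** its handle top is at about 22 mm and its blade top at about 13 mm, as expected when it rests on the tray floor. It lies about 3° from level. Its ends are at about -93 mm and no more than 115 mm along the tray, inside the walls.
- **Case:** it is level with its top at 60 mm. It reads about 5 mm from where it started, close to the measuring error.
- **Bystanders:** the jar, bowl and brush look unmoved in the last picture. The bottle and spatula were mostly outside it, but the arm did not go near them after the extraction.
- **Arm:** it was still and clear of everything.

**Disagreements:** the finger opening on the handle read 13–14.5 mm instead of the stated 16 mm, yet the grip held. The two cameras differed by about 2° on the held trier's pitch.

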